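# Seal the digestion vessel with its ratchet knob

### The arm

A 6-joint arm with a two-finger parallel gripper is mounted at the origin on the work surface. World frame = base frame: x ahead of the robot, y to its left, z up, the work surface at z = 0. Lengths are in mm, angles in degrees, forces in N, time in s.
With the tool pointing down it reaches from about 300 to 850 mm from the base axis. Payload 4.2 kg.
Tool frame: the origin (TCP) lies midway between the tips of the shut fingers; the grasp point (between the pads) lies 19 mm behind it (env.grip_depth is the distance from the TCP to the grasp point, in mm); z points along the fingers, y is the line along which they close (so a half turn about z gives the same grasp; the last joint's range is limited). The gripper opens to 91 mm and grips with 3 to 60 N. Pads are 32 mm wide; open, the fingers measure 118 mm over their backs; the gripper's body (76 mm by 178 mm) begins 60 mm behind the grasp point.
Start: joints at [75.974, 18.312, 89.639, -0, 72.044, -1.146], TCP at [128.175, 560.548, 213.976] pointing down, gripper open.
Joint ranges: [-177.97, 177.97], [-48.28, 115.42], [12.27, 149.76], [-77.06, 257.06], [2.81, 150.46], [-146.56, 146.56]. Speed limits (degrees/s): [147.25, 147.25, 180, 180, 180, 180].

### API

Orientations are given as [roll, pitch, yaw] about the fixed x, y, z axes, in that order (R = Rz(yaw) Ry(pitch) Rx(roll)).
In Python, from workcell import env, eyes gives the robot as it stands.
- The arm moves only by the tool send_rows, never from a script. Its argument "motion" is a list of rows, each a list of 7 numbers: the shift along the world's x, y, z normalised to -1 to 1, where 1 is 0.5 m, then the turn, a rotation vector about the world's x, y, z normalised to -1 to 1, where 1 is 60 degrees, then the opening, from -1 (shut) to 1 (fully open). A call has 1 to 20 rows; each row is the pose to reach, as a shift and turn from the pose commanded when the call began; what a row does not reach only later rows make up. A row lasts 1/8 s, in which the tool goes at most 62.5 mm and 10.7 degrees, less where a joint would pass 70% of its speed; a pose out of reach is approached as far as the arm can. A call with a number of a shift or a turn outside -1 to 1 is refused whole. A call with a gripper value outside its range is refused whole. The fingers move at their own pace and stop on an object; "squeeze" is the grip in N (left out, the last holds). Time passes only in rows, so rows that repeat a pose let the fingers close. It gives the time, the measured TCP pose, the force, the opening and the grip force at its end, in the units of the state.
- env.state(): the state, without advancing time (a new reading comes with each control period).
- eyes.grab_frame(name): name is "scene" or "top" or "wrist"; returns a dict with "pixels" (480x640x3 uint8, red, green, blue), "depth" (480x640 float32, mm along the optical axis (not along the pixel's ray), 0 where there is no reading), "fx", "fy", "cx", "cy" (pixels), "R" (3x3) and "t" (3): a world point X has camera coordinates R X + t; the wrist camera has in their place "T_tool_cam" (4x4, takes a point from camera to tool coordinates, whose origin is the TCP and whose axes are the flange's). Camera axes: x right, y down, z forward; pixel columns grow to the right and rows downward; lengths in mm; the calibration is good to about 2 mm. A picture is of the moment at which its call begins: read the wrist's pose just before it.
- env.job_done(): hands the job in; it is judged then, once.
The state is a dict: "time_s": time; "qpos": joint angles; "qvel": joint speeds; "effort": joint torques, N m; "ee_pos": TCP position; "ee_rot": TCP orientation; "force": force on the tool from outside, world axes, zero at the start; "torque": the same for the moment, N m; "gripper_width": finger opening in mm; "gripper_force": force on a finger pad.
Only numpy, scipy, OpenCV 4.12 (cv2) and the standard library are available. Lean on these libraries where they do the work, as an engineer would, in place of code of your own. Each camera call takes 0.05 s, during which the arm holds its last target. There are 200 camera calls.

### The job

One of the three steel vessels on the heating block, the tall wide one with the bar-shaped knob on its lid, is not sealed yet. Turn its ratchet knob clockwise until the screw is fully home and the knob slips and clicks at least twice, then let go of it without backing it off. Do not knock or shift the slim-necked glass flask that stands between the block and the robot.

Things in the scene. Friction and masses are not known exactly. Their poses are not given: they have to be found in the camera images.
- knob (a point): Black ratchet knob on the tall vessel (88 mm wide, lid 138 mm above table; its fixed neighbours are 66 mm wide, with round knobs). An upright bar 44 long, 14 wide, 34 high on a round foot 42 wide, 8 high. Point: on the vertical turning axis, 11 below the bar's top, 23 above the foot: where to grip. x along the bar, y across it, z up; turns with the knob, keeps its height. The vessel is fixed.
- seal_screw (a joint): Turn of the screw under the knob (steel disc 60 mm wide with a black tick), rad, growing clockwise seen from above. Starts between 0 and 0.35; fully home, against its stop, at 0.70. The knob carries it round against a light friction of 0.05 N m; turning the knob anticlockwise unscrews it.
- seal_slip (a joint): Slip of the ratchet knob on the screw, rad, growing clockwise from 0. It grows only once the screw is home and the knob is turned with over 0.25 N m, its set torque (steady); each 0.175 rad is a click, more slip does no harm. From the start, 0.7 to 1.05 rad of clockwise turn brings two clicks: 1.2 to 1.4 rad in one grasp always does.
- flask_mid (a point): Centre, half-way up, of the loose, empty, slim-necked glass flask, 150 mm high, bulb 64 mm and neck 18 mm wide, standing upright on the table on the robot's side of the heating block. To be left alone.
Not all that is in view belongs to the job. What is shaped like the part that bears flask_mid but blue or yellow is not meant.

How it is judged (in metres and radians):
On the way:
1. the screw is turned fully home (value of joint seal_screw above 0.6 rad), for 0.1 s.
At the end, for the whole second after the job is handed in: The screw has been turned home and is still within 0.15 rad (about 9 degrees) of its stop at 0.70, the knob has slipped at least 0.3 rad on it (two clicks of 10 degrees, with some allowance), both are at rest, and the slim-necked flask stands upright (within 0.2 rad) (value of joint seal_screw above 0.55 rad and value of joint seal_slip above 0.3 rad and velocity of joint seal_slip below 0.05 rad/s and velocity of joint seal_screw above -0.05 rad/s and angle between flask_mid's own z axis and vertical below 0.2 rad); the robot touches nothing.
It fails at once if the slim-necked flask is knocked: shifted by more than 20 mm or tipped by more than 0.35 rad (distance of flask_mid from where it was at the start of the episode above 0.02 m or angle between flask_mid's own z axis and vertical above 0.35 rad).
It also fails if it takes over 35 s, if anything falls off the work surface, if the arm or the gripper's body presses on something with over 40 N, if the wrist force passes 120 N, or if a joint passes its speed limit or range.

## Working session

There is one attempt and no reset: what is moved stays moved. The work goes in short steps, Python scripts to look and compute and a tool call to move; the robot and the scene stay as the last step left them, time stands still between calls to the robot, and variables do not carry over. Pictures are saved under pics/ and viewed, at most 10 in all, crops included, and the job is handed in when it is done.

Besides the shell and the picture viewer there is one more tool, called after "Emit:" as name([rows], argument=value, ...), one row to a line, values as JSON. send_rows: Moves the arm, as the interface text tells. Its arguments: {"type":"object","properties":{"motion":{"type":"array"},"squeeze":{"type":"number"}},"required":["motion"]}

```bash
mkdir -p pics; cat > h.py <<'E'
import numpy as np, cv2
from workcell import env, eyes
def snap(n,f):
    s=env.state(); g=eyes.grab_frame(n); cv2.imwrite(f'pics/{f}.png',g['pixels'][:,:,::-1]); np.savez(f'pics/{f}.npz',**{k:v for k,v in g.items()}); return s,g
def world(g,u,v,d=None):
    d=g['depth'][int(v),int(u)] if d is None else d
    c=np.array([(u-g['cx'])/g['fx']*d,(v-g['cy'])/g['fy']*d,d]); return np.array(g['R']).T@(c-np.array(g['t']).ravel())
E
python3 - <<'E'
from h import *
for n in('scene','top'):
    s,g=snap(n,n+'0'); print(n,g['fx'],np.round(-np.array(g['R']).T@np.array(g['t']).ravel()))
print(s)
E
```

```text
scene 599.2630430071368 [ 643. -304.  825.]
top 615.9354682632502 [281.  81. 953.]
{'time_s': 0.05, 'qpos': array([ 7.59764696e+01,  1.83506289e+01,  8.97048775e+01, -2.50412066e-04,
        7.20454080e+01, -1.14622558e+00]), 'qvel': array([ 0.01652997, -0.05538054, -0.19852094, -0.00105652,  0.02916591,
       -0.11818204]), 'effort': array([ 9.73683782e-04, -4.13725019e+01, -2.32783538e+01,  7.29245623e-02,
        4.20215889e-02, -5.92548849e-05]), 'ee_pos': array([128.0283214 , 560.04872026, 213.14079995]), 'ee_rot': array([-1.79899101e+02, -1.78066450e-03,  1.67122771e+02]), 'force': array([-0.06289487, -0.14152621, -0.39840489]), 'torque': array([ 0.01976642, -0.08684607, -0.03342383]), 'gripper_force': 0.0, 'gripper_width': 90.99712527529793}
```

View pics/scene0.png

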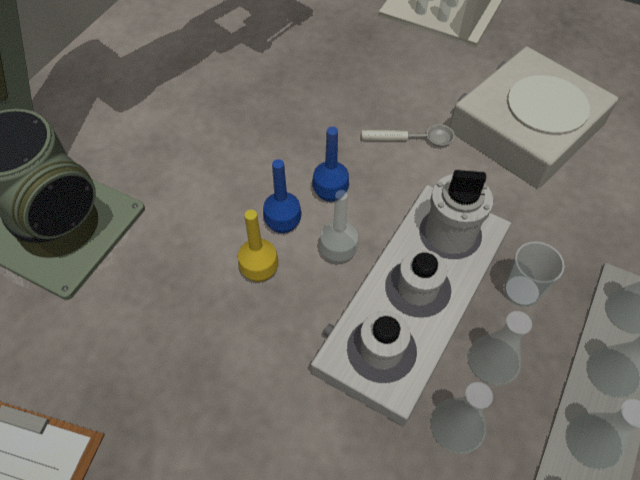

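View pics/top0.png

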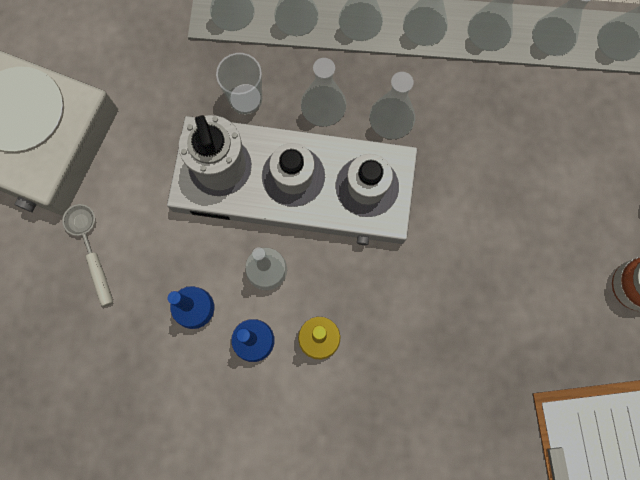

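The scene view shows the tall vessel with a bar knob at scene (467,186) / top (205,136). Candidates for the knob are the two round knobs at top (291,161) and (370,172), which are rejected because they are round. Candidates for the flask are the clear slim-necked one at top (264,268) / scene (339,235), the blue ones at (190,307) and (252,340), the yellow one at (319,338), and the conical ones behind the block. The clear one on the robot's side is the flask. I'll check both in close crops.

```bash
python3 - <<'E'
from h import *
a=cv2.imread('pics/top0.png')[105:185,165:245]; b=cv2.imread('pics/scene0.png')[155:235,425:505]
cv2.imwrite('pics/crop.png',np.hstack([cv2.resize(i,(400,400),interpolation=cv2.INTER_CUBIC) for i in(a,b)]))
for n in('top','scene'):
    g=np.load(f'pics/{n}0.npz'); d=g['depth']; v,u=np.mgrid[:480,:640]
    c=np.stack([(u-g['cx'])/g['fx']*d,(v-g['cy'])/g['fy']*d,d],-1).reshape(-1,3)
    X=(c-g['t'].ravel())@g['R']; dark=(g['pixels'].max(-1)<70).ravel()&(d.ravel()>0)
    x0,x1,y0,y1=(165,245,105,185) if n=='top' else (425,505,155,235)
    m=dark&((u>x0)&(u<x1)&(v>y0)&(v<y1)).ravel()
    P=X[m&(X[:,2]>130)]; print(n,len(P),np.percentile(P[:,2],[5,25,50,75,95,99]).round(1))
    zt=np.percentile(P[:,2],97); T=P[P[:,2]>zt-6]
    r=cv2.minAreaRect(T[:,:2].astype(np.float32)); print('top of bar',zt,len(T),T.mean(0).round(1),r)
    w,V=np.linalg.eigh(np.cov(T[:,:2].T)); print('axis',np.degrees(np.arctan2(V[1,1],V[0,1])), w**.5)
    def W(u,v): return world(g,u,v).round(1)
    for p in ([(264,268),(258,256),(291,161),(370,172),(238,72),(190,307),(15,100)] if n=='top' else [(339,240),(340,197),(425,265),(387,330),(331,135),(550,105)]): print(p,W(*p))
E
```

```text
top 955 [146.7 154.  156.2 187.3 189.7 190.7]
top of bar 190.23835124228634 323 [581.5 258.7 188.2] ((582.0159912109375, 259.1448669433594), (43.961036682128906, 14.077966690063477), 20.253965377807617)
axis -159.0619117460074 [ 3.92790627 12.46542522]
(264, 268) [421.6 170.4  88.2]
(258, 256) [427.1 173.6 149.4]
(291, 161) [573.4 144.4 119.4]
(370, 172) [565.7  31.3 121.2]
(238, 72) [743.5 249.   42.4]
(190, 307) [358.4 269.1  83.4]
(15, 100) [651.4 577.4  76.4]
scene 1041 [147.8 154.1 166.3 183.7 188.6 189.8]
top of bar 189.03600408304982 270 [583.  257.8 187.2] ((582.7552490234375, 258.6706848144531), (42.8980712890625, 14.178738594055176), 20.13454246520996)
axis -158.35547081662526 [ 3.58224188 12.46153637]
(339, 240) [438.9 158.3  58.4]
(340, 197) [431.9 169.2 149.3]
(425, 265) [578.  139.1 120.1]
(387, 330) [571.9  25.7 120.6]
(331, 135) [366.8 269.4 147.7]
(550, 105) [642.6 567.9  76.1]
```

View pics/crop.png

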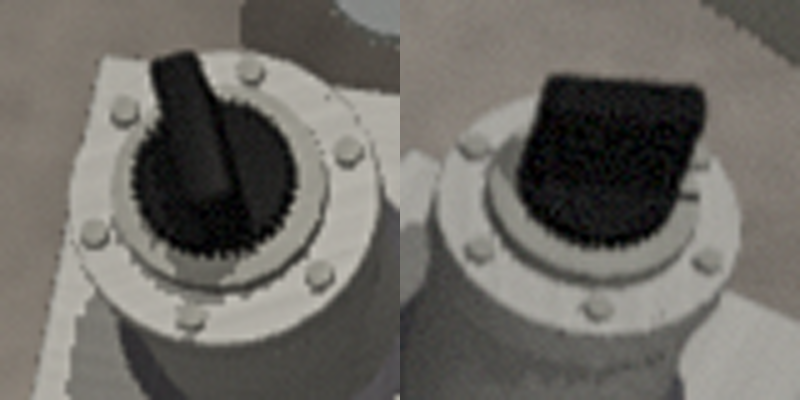

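The crop confirms the bar-shaped knob on a toothed foot: top view bar (204,135), scene bar (467,187). The cameras agree on the axis at (582.3, 258.8), bar top about 190 and bar direction 20.5°, and the bar measures 44×14 as given. The flask is at about (425,170), 150 high. Next I move above the knob at yaw 200.5, which puts J6 near -86 and leaves room to turn clockwise.

Emit:
send_rows([
  [0.08,-0.05,0.03,0,0,0.06,1],
  [0.17,-0.11,0.03,0,0,0.12,1],
  [0.26,-0.17,0.03,0,0,0.18,1],
  [0.35,-0.23,0.03,0,0,0.24,1],
  [0.44,-0.29,0.03,0,0,0.3,1],
  [0.53,-0.35,0.03,0,0,0.36,1],
  [0.62,-0.41,0.03,0,0,0.42,1],
  [0.71,-0.47,0.03,0,0,0.48,1],
  [0.8,-0.53,0.03,0,0,0.52,1],
  [0.87,-0.58,0.03,0,0,0.55,1],
  [0.908,-0.603,0.03,0,0,0.557,1],
  [0.908,-0.603,0.03,0,0,0.557,1],
  [0.908,-0.603,0.03,0,0,0.557,1],
  [0.908,-0.603,0.03,0,0,0.557,1],
])

```text
time_s: 1.85
ee_pos: [581.0, 260.2, 229.2]
ee_rot: [180.0, -0.0, -159.4]
force: [-0.3, 0.5, 1.3]
gripper_width: 91.1
gripper_force: 0.0
```

```bash
python3 - <<'E'
from h import *
from scipy.spatial.transform import Rotation as Ro
s,g=snap('wrist','w1'); print(s['time_s'],s['ee_pos'],s['ee_rot'],s['qpos'])
d=g['depth']; v,u=np.mgrid[:480,:640]
c=np.stack([(u-g['cx'])/g['fx']*d,(v-g['cy'])/g['fy']*d,d,np.ones_like(d)],-1).reshape(-1,4)
R=Ro.from_euler('xyz',s['ee_rot'],degrees=True).as_matrix()
X=(c@np.array(g['T_tool_cam']).T)[:,:3]@R.T+s['ee_pos']
m=(d.ravel()>0)&(g['pixels'].max(-1)<70).ravel()&(X[:,2]>184)&(X[:,2]<196)&(np.hypot(X[:,0]-582,X[:,1]-259)<35)
T=X[m]; print(len(T),T.mean(0) if len(T) else 0, cv2.minAreaRect(T[:,:2].astype(np.float32)) if len(T) else 0)
E
```

```text
1.85 [580.97896762 260.18694259 229.24431134] [ 1.79969821e+02 -7.39113163e-03 -1.59365567e+02] [ 2.30736642e+01  2.34823801e+01  7.94924117e+01  3.12636968e-02
  7.70313101e+01 -8.75677849e+01]
1405 [582.50991173 261.18238085 188.91924278] ((584.0346069335938, 261.71673583984375), (43.24579620361328, 13.948429107666016), 21.0001163482666)
```

View pics/w1.png

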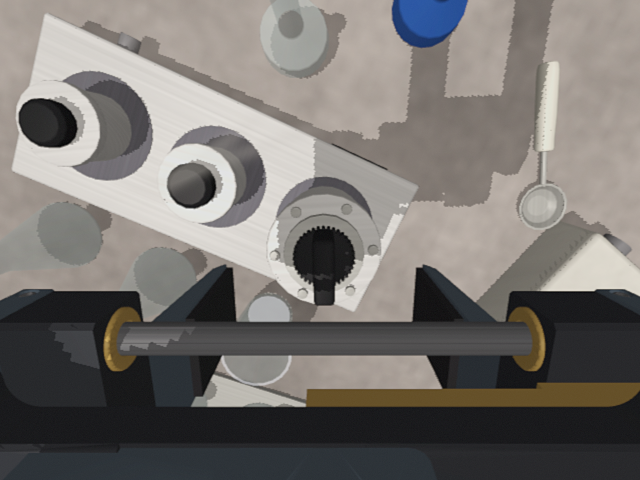

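The wrist view shows the bar (324,265) lying between the open fingers and aligned with the pads. All three cameras agree within about 3 mm, so I go down and grip.

Emit:
send_rows([
  [0.001,0.001,-0.03,0,0,0,1],
  [0.001,0.001,-0.06,0,0,0,1],
  [0.001,0.001,-0.09,0,0,0,1],
  [0.001,0.001,-0.115,0,0,0,1],
  [0.001,0.001,-0.135,0,0,0,1],
  [0.001,0.001,-0.135,0,0,0,1],
  [0.001,0.001,-0.135,0,0,0,-1],
  [0.001,0.001,-0.135,0,0,0,-1],
  [0.001,0.001,-0.135,0,0,0,-1],
  [0.001,0.001,-0.135,0,0,0,-1],
  [0.001,0.001,-0.135,0,0,0,-1],
  [0.001,0.001,-0.135,0,0,0,-1],
  [0.001,0.001,-0.135,0,0,0,-1],
  [0.001,0.001,-0.135,0,0,0,-1],
], squeeze=45)

```text
time_s: 3.65
ee_pos: [582.6, 260.1, 161.5]
ee_rot: [179.9, 0.0, -159.5]
force: [-1.4, 7.6, 0.2]
gripper_width: 14.0
gripper_force: 3.8
```

Emit:
send_rows([
  [0,0.001,0,0,0,0,-1],
  [0,0.001,0,0,0,0,-1],
  [0,0.001,0,0,0,0,-1],
], squeeze=45)

```text
time_s: 4.03
ee_pos: [582.5, 260.3, 161.5]
ee_rot: [180.0, -0.0, -159.5]
force: [-1.0, 2.3, -0.1]
gripper_width: 13.8
gripper_force: 45.0
```

The grip is firm at 45 N. Now turn 40° clockwise, then another 38° (78° = 1.36 rad).

Emit:
send_rows([
  [0,0,0,0,0,-0.08,-1],
  [0,0,0,0,0,-0.16,-1],
  [0,0,0,0,0,-0.24,-1],
  [0,0,0,0,0,-0.32,-1],
  [0,0,0,0,0,-0.4,-1],
  [0,0,0,0,0,-0.48,-1],
  [0,0,0,0,0,-0.56,-1],
  [0,0,0,0,0,-0.64,-1],
  [0,0,0,0,0,-0.67,-1],
  [0,0,0,0,0,-0.67,-1],
])

```text
time_s: 5.28
ee_pos: [582.5, 261.2, 161.5]
ee_rot: [179.9, -0.1, 160.4]
force: [-1.6, 4.7, -0.6]
gripper_width: 13.7
gripper_force: 45.0
```

```bash
python3 -c "
from h import *
s=env.state();print(s['torque'],s['qpos'],s['force'],s['ee_rot'])"
```

```text
[ 1.00959706  0.26186628 -0.03345788] [ 23.05742357  25.93513145  85.42082856   0.13185106  68.59939104
 -47.34514781] [-1.57622401  4.65740579 -0.61815427] [ 1.79879470e+02 -5.04061073e-02  1.60354562e+02]
```

Emit:
send_rows([
  [0,0,0,0,0,-0.08,-1],
  [0,0,0,0,0,-0.16,-1],
  [0,0,0,0,0,-0.24,-1],
  [0,0,0,0,0,-0.32,-1],
  [0,0,0,0,0,-0.4,-1],
  [0,0,0,0,0,-0.48,-1],
  [0,0,0,0,0,-0.56,-1],
  [0,0,0,0,0,-0.63,-1],
  [0,0,0,0,0,-0.63,-1],
  [0,0,0,0,0,-0.63,-1],
])

```text
time_s: 6.52
ee_pos: [583.0, 261.9, 161.5]
ee_rot: [179.8, -0.1, 122.5]
force: [-0.3, 6.7, -1.1]
gripper_width: 13.8
gripper_force: 45.0
```

```bash
python3 - <<'E'
from h import *
s,g=snap('top','t2');print(s['torque'],s['qpos'],s['force'],s['ee_rot'],s['gripper_width'])
a=g['pixels'][85:285,125:325,::-1]; s,g=snap('scene','s2'); b=g['pixels'][95:295,325:525,::-1]
cv2.imwrite('pics/c2.png',np.hstack([cv2.resize(i,(400,400)) for i in (a,b)]))
E
```

```text
[ 1.22757637  0.05558636 -0.036714  ] [23.07079332 25.9507661  85.39388336  0.18124728 68.51358193 -9.54069367] [-0.29176053  6.66036502 -1.07263502] [ 1.79832307e+02 -1.42998346e-01  1.22545517e+02] 13.762359531894933
```

View pics/c2.png

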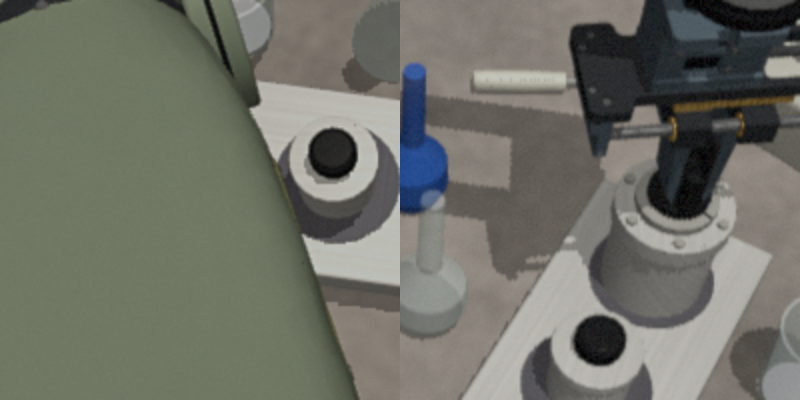

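The crop shows the fingers still holding the bar at (685,180) with the screw's tick at (712,213), and the flask standing undisturbed at (430,270). The pads stayed at 13.8 mm, so the knob turned with them. I open and lift.

Emit:
send_rows([
  [0,0,0,0,0,0,1],
  [0,0,0,0,0,0,1],
  [0,0,0,0,0,0,1],
  [0,0,0,0,0,0,1],
  [0,0,0,0,0,0,1],
  [0,0,0,0,0,0,1],
  [0,0,0.05,0,0,0,1],
  [0,0,0.1,0,0,0,1],
  [0,0,0.16,0,0,0,1],
  [0,0,0.22,0,0,0,1],
  [0,0,0.25,0,0,0,1],
  [0,0,0.25,0,0,0,1],
])

```text
time_s: 8.12
ee_pos: [583.0, 260.2, 287.2]
ee_rot: [179.9, 0.0, 122.5]
force: [0.4, -0.4, -0.4]
gripper_width: 91.4
gripper_force: 0.0
```

```bash
python3 - <<'E'
from h import *
from scipy.spatial.transform import Rotation as Ro
s,g=snap('wrist','w3')
d=g['depth']; v,u=np.mgrid[:480,:640]
c=np.stack([(u-g['cx'])/g['fx']*d,(v-g['cy'])/g['fy']*d,d,np.ones_like(d)],-1).reshape(-1,4)
R=Ro.from_euler('xyz',s['ee_rot'],degrees=True).as_matrix()
X=(c@np.array(g['T_tool_cam']).T)[:,:3]@R.T+s['ee_pos']
m=(d.ravel()>0)&(g['pixels'].max(-1)<70).ravel()&(X[:,2]>184)&(X[:,2]<196)&(np.hypot(X[:,0]-582,X[:,1]-259)<35)
T=X[m]; w,V=np.linalg.eigh(np.cov(T[:,:2].T)); print(len(T),T.mean(0),np.degrees(np.arctan2(V[1,1],V[0,1])),w**.5)
s,g=snap('scene','s3'); print(world(g,340,197),s['force'],s['gripper_width'])
b=g['pixels'][150:240,420:510,::-1]; a=cv2.imread('pics/w3.png')
cv2.imwrite('pics/c3.png',np.hstack([cv2.resize(a,(400,300)),cv2.resize(b,(300,300))]))
E
```

```text
890 [583.08936737 263.26346197 188.97126297] 123.54623740373768 [ 3.88987079 11.99872596]
[432.53453572 167.84016098 151.17969214] [-0.41822879 -0.27895958 -1.21895647] 91.20994226478624
```

View pics/c3.png

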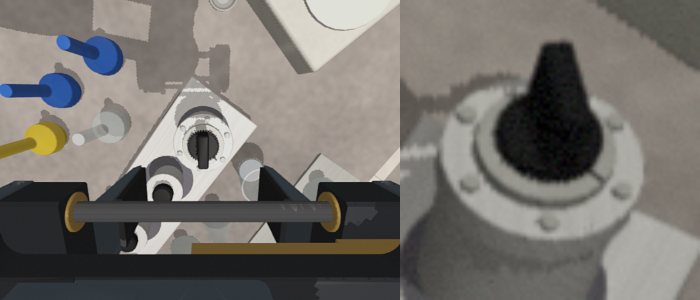

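The bar now points at 123.5° (start 200.5°), so it turned 77° (1.34 rad) and stayed there. The flask's neck top is unmoved at (432.5,168) and the gripper is clear of everything. I hand in.

```bash
python3 -c "
from workcell import env
print(env.job_done())"
```

```text
the job is handed in; nothing more can be done
None
```

I turned the knob about 77° (1.34 rad) clockwise in one grasp, enough to drive the screw home with at least two clicks, then released it without it turning back; the flask is unmoved, and the job is handed in (no verdict was returned).

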